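# Drive the hinge pin out of a clamped instrument-door hinge

### The job

The pin has to come out of the instrument-door hinge that is clamped in the bench fixture. First set the steel catch tray flat on the bench, squarely tucked in under the overhanging end of the hinge; then draw the punch out of its sheath by its thin shank, lay it in the two saddles of the rest and let go, take it again by its square handle, and with it drive the pin right through the hinge so that it drops into the tray. Finish with the punch lying back in the rest and the tray with the pin still in place under the hinge; never touch the pin with the gripper, and leave the bottle, the jar and the notebook where they are.

Things in the scene. Friction and masses are not known exactly. Their poses are not given: they have to be found in the camera images.
- fixture: Fixed bench fixture holding a hinge: three knuckles in a row (white, aluminium, white), together 76 mm long, 40 wide, 93 to 137 mm above the bench. Origin on the bench under the hinge's middle; +x is level along the bore, the way the pin is driven out. Through-bore 15.5 mm across, axis 115 mm up. Leaves stick out sideways at bore height, to y = +58 mm (mid knuckle only) and -26 mm.
- pedestal (a point): Middle of the dark steel pedestal that carries only the entry half of the hinge: x from -38 to -8 mm in the fixture's frame, on a foot 110 mm wide, 10 mm thick, x from -66 to -6 mm. The exit half (x up to +38 mm) overhangs free, 93 mm of room under it.
- plunger_top (a point): Black button on top of the hinge, 163 mm above the bench: a spring plunger here presses on the pin with about 6 N, so the pin takes some 6 to 12 N to push along.
- bore_entry (a point): Centre of the bore's mouth at the entry end (over the pedestal), 38 mm from the hinge's middle, 115 mm above the bench; the punch goes in here. x axis as of the fixture, into the bore.
- bore_exit (a point): Centre of the bore's mouth at the exit (overhanging) end, 38 mm from the hinge's middle, 115 mm above the bench; the pin comes out here. x axis as of the fixture, out of the bore.
- pin_center (a point): Centre of the loose plain steel hinge pin, 14 mm diameter, 70 mm long, about 85 g, axis along its x. At the start it sits in the bore, its ends about 3 mm inside both mouths. It falls only when nearly all of it is out, so the punch's tip must come up to the exit mouth or about 5 mm beyond.
- punch_handle (a point): Centre of the square black handle (22 x 22 mm, 85 long) of the loose punch; +x runs along the punch to its tip, the handle's flats face y and z. Punch 180 mm long, about 130 g: handle from x = -42.5 to +42.5 mm, then a round steel shank, 10 mm diameter (an 18 mm collar in its first 4 mm), 95 mm long, to the tip at x = +137.5 mm. At the start it lies level in the sheath.
- punch_shank (a point): Point on the axis of the punch's shank, 45 mm back from its tip (92.5 mm ahead of the handle's centre). In the sheath it stands free here, 35 mm in front of the sheath's mouth, 38 mm above the bench.
- punch_tip (a point): The flat tip of the punch, on its axis.
- sheath: Fixed grey box-shaped sheath on a foot, 107 mm long, 34 wide, top 57 mm above the bench, closed but for one end; it hides the handle and 15 mm of shank; 80 mm of shank stand out level. Origin on the bench under the handle's centre; +x points out of the mouth. Inside 26 mm wide and high, floor 27 mm up. The punch is free after 100 mm of straight travel along +x.
- sheath_mouth (a point): Centre of the open end of the sheath, at the height of the punch's axis (38 mm).
- rest: Fixed tool rest: dark foot 110 x 60 x 8 mm with two aluminium U-shaped saddles, 8 mm thick, at x = -34 and +34 mm. Origin on the bench at its middle. The punch's handle lies along x, its centre over the origin: saddle floors 30 mm up, handle axis at 41 mm; saddles 28 mm wide inside at the floor, flaring upwards to 41 mm, 52 mm up. 60 mm of handle between them are free for the fingers.
- tray_center (a point): Centre (14 mm above its underside) of the loose open steel catch tray, 160 long (x), 100 wide (y), walls 28 high and 4 thick, about 280 g. +x points to the end with the handle bar; the other end (x = -80 mm) goes about 30 mm in under the exit end of the hinge: tray's centre about 88 mm from the fixture's origin along the fixture's +x.
- tray_grip (a point): Grip point of the tray's handle bar: an upright steel bar 14 mm thick (x), 60 mm wide (y), 55 mm high at the tray's +x end; the point is 42 mm above the tray's underside and 73 mm from the tray's centre along its +x.
- tray: The same tray; origin at the centre of its underside.
- pin: The same pin; origin at its centre.
- punch: The same punch; origin at the centre of its handle.
- bottle: Bystander: amber bottle, 64 mm diameter, 150 tall; origin at the centre of its underside.
- jar: Bystander: white jar, 60 mm diameter, 75 tall; origin at the centre of its underside.
- notebook: Bystander: thick blue notebook lying flat, 100 x 150 x 22 mm; origin at the centre of its underside.
Things that resemble listed ones, but are neither listed nor needed, are in the scene too. What is shaped like the rest but pink or red is not meant.

How it is judged:
On the way, in this order (a step that is already met when the one before it is completed fails the run):
1. the tray stands flat and square under the exit end of the hinge, released, the pin still in the hinge (x of tray_center in the frame of fixture between 0.065 and 0.113 m and y of tray_center in the frame of fixture between -0.03 and 0.03 m and height (world z) of tray_center below 0.02 m and angle between the x axis of tray_center and the x axis of fixture, either way round below 0.26 rad and contact force between the fingers and tray below 0.3 N and x of pin_center in the frame of fixture between -0.015 and 0.015 m), for 0.2 s.
2. the punch lies in the saddles of the rest, released, the pin still in the hinge (x of punch_handle in the frame of rest between -0.03 and 0.03 m and y of punch_handle in the frame of rest between -0.012 and 0.012 m and z of punch_handle in the frame of rest between 0.034 and 0.048 m and angle between the x axis of punch_handle and the x axis of rest, either way round below 0.15 rad and contact force between the fingers and punch below 0.3 N and linear speed of punch below 0.02 m/s and x of pin_center in the frame of fixture between -0.015 and 0.015 m), for 0.2 s.
3. the punch, held in the gripper, pushes the pin along the bore, more than 20 mm from where it was (x of pin_center in the frame of fixture between 0.02 and 0.08 m and y of pin_center in the frame of fixture between -0.006 and 0.006 m and z of pin_center in the frame of fixture between 0.105 and 0.125 m and contact force between punch and pin above 0.5 N and contact force between the fingers and punch above 0.5 N), for 0.05 s.
4. the pin lies in the tray (x of pin_center in the frame of tray_center between -0.079 and 0.071 m and y of pin_center in the frame of tray_center between -0.049 and 0.049 m and z of pin_center in the frame of tray_center between -0.014 and 0.022 m), for 0.2 s.
At the end, for the whole second after the job is handed in: Pin at rest in the tray; tray flat, its centre 65-113 mm from the fixture's origin along the drive direction, within 30 mm sideways, square within 15 deg; punch in the rest (handle centre within 30 mm along, 12 across, 7 in height; axis within 8 deg, either way round); all released (all of step 4 and x of tray_center in the frame of fixture between 0.065 and 0.113 m and y of tray_center in the frame of fixture between -0.03 and 0.03 m and height (world z) of tray_center below 0.02 m and angle between the x axis of tray_center and the x axis of fixture, either way round below 0.26 rad and contact force between the fingers and tray below 0.3 N and x of punch_handle in the frame of rest between -0.03 and 0.03 m and y of punch_handle in the frame of rest between -0.012 and 0.012 m and z of punch_handle in the frame of rest between 0.034 and 0.048 m and angle between the x axis of punch_handle and the x axis of rest, either way round below 0.15 rad and contact force between the fingers and punch below 0.3 N and linear speed of each of punch, pin, tray below 0.02 m/s); the robot touches nothing.
It fails at once if the gripper touches the pin (contact force between the fingers and pin above 0.5 N).
It fails at once if a bystander (bottle, jar or notebook) is moved more than 20 mm (distance of any of bottle, jar, notebook from where it was at the start of the episode above 0.02 m).
It also fails if it takes over 72 s, if anything falls off the work surface, if the arm or the gripper's body presses on something with over 40 N, if the wrist force passes 120 N, or if a joint passes its speed limit or range.

### The arm

A 7-joint arm with a two-finger parallel gripper is mounted at the origin on the work surface. World frame = base frame: x ahead of the robot, y to its left, z up, the work surface at z = 0. Lengths are in m, angles in rad, forces in N, time in s.
With the tool pointing down it reaches from about 0.425 to 0.825 m from the base axis. Payload 3.6 kg.
Tool frame: the origin (TCP) lies where the fingers leave the gripper's body, on its centre line; the fingertips stand 73 mm ahead of it and the grasp point (between the pads) lies 54 mm ahead of it; x points along the fingers, y is the direction in which the jaws open and shut, and the axes are right-handed (so a half turn about x gives the same grasp; the last joint's range is limited). The gripper opens to 85 mm and grips with 20 to 120 N. Pads are 22 mm wide; open, the fingers measure 114 mm over their backs; the gripper's body (76 mm by 85 mm) begins 54 mm behind the grasp point. The pads swing forward as they close: fully open they stand 13 mm farther back than shut.
Start: joints at [-1.226, 0.615, -0.013, 1.423, 0.008, 1.103, -0.04], TCP at [0.236, 0.606, 0.304] pointing down, gripper open.
Joint ranges: [-3.12, 3.12], [-0.3, 2.06], [-1.34, 1.32], [0.26, 2.42], [-1.36, 4.5], [0.01, 1.98], [-2.84, 2.84]. Speed limits (rad/s): [2.79, 2.79, 3.14, 3.14, 3.14, 3.14, 3.14].

### API

Orientations are given as a unit quaternion [x, y, z, w].
In Python, from station import arm, snapshot, camera_info, ticket gives the robot as it stands. Calls block until the motion is done:
- arm.movep(position, orientation): joint-space move of the TCP to a pose.
- arm.line_to(position, velocity=0.15, ori=None): straight line of the TCP; ori=None keeps the orientation; velocity is the mean speed in m/s.
- arm.move_j(angles): joint-space move.
- arm.move_gripper(opening, effort=None): opening from 0.0 (shut) to 1.0 (fully open); effort is the grip in N (None keeps the last); returns when the fingers have stopped.
- arm.pause(seconds).
- arm.ik(position, orientation): joint angles nearest the present ones, or None.
- snapshot(name): name is "scene" or "top"; returns the picture (480x640x3 uint8, blue, green, red); there is no depth.
- camera_info(name): a dict with "fx", "fy", "cx", "cy" (pixels), "R" (3x3) and "t" (3): a world point X has camera coordinates R X + t. Camera axes: x right, y down, z forward; pixel columns grow to the right and rows downward; lengths in m; the calibration is good to about 2 mm. A picture is of the moment at which its call begins. camera_info takes no time and is no camera call.
A pose or a line that the arm cannot do raises arm.MotionError and nothing moves.
- ticket.finish_job(): hands the job in, once; it reports no verdict.
Readings, each from a call of its own:
- arm.read_time(): time.
- arm.read_joint_positions(): joint angles.
- arm.read_dq(): joint speeds.
- arm.read_effort(): joint torques, N m.
- arm.read_tool_pos(): TCP position.
- arm.read_eef_rot(): TCP orientation.
- arm.read_ft_force(): force on the tool from outside, world axes, zero at the start.
- arm.read_wrist_torque(): the same for the moment, N m.
- arm.read_opening(): opening from 0.0 (shut) to 1.0 (fully open).
Only numpy, scipy, OpenCV 4.12 (cv2) and the standard library are available. Lean on these libraries where they do the work, as an engineer would, in place of code of your own. Each camera call takes 0.05 s, during which the arm holds its last target. There are 200 camera calls.

## Working session

There is one attempt and no reset: what is moved stays moved. The work goes in short steps, each a Python script; the robot and the scene stay as the last script left them, time stands still between calls to the robot, and variables do not carry over. Pictures are saved under pics/ and viewed, about 8 in all and at most 12, crops included, and the job is handed in when it is done.

```bash
mkdir -p pics && ls && python3 - <<'E'
from station import arm, snapshot, camera_info
import cv2
for n in("scene","top"):
    im=snapshot(n); cv2.imwrite(f"pics/{n}0.png",im); c=camera_info(n)
    print(n,{k:(v.round(4).tolist() if hasattr(v,'round') and hasattr(v,'tolist') else v) for k,v in c.items()})
print(arm.read_time(),arm.read_tool_pos(),arm.read_eef_rot())
E
```

```text
pics
scene {'fx': 478.89846853502587, 'fy': 478.89846853502587, 'cx': 322.9244138566834, 'cy': 236.05992945609572, 'R': [[-0.6899, 0.7239, -0.0084], [0.6106, 0.5756, -0.544], [-0.389, -0.3804, -0.8391]], 't': [0.3594, -0.2089, 1.3724]}
top {'fx': 447.4968306372811, 'fy': 447.4968306372811, 'cx': 313.72448393482455, 'cy': 241.32227711466868, 'R': [[-0.0172, -0.9999, -0.0004], [-0.9946, 0.0171, -0.1024], [0.1024, -0.0014, -0.9947]], 't': [-0.0158, 0.5103, 1.2946]}
0.1 [0.23594382 0.60511044 0.3028388 ] [ 0.12986028  0.69507327 -0.13147586  0.69478309]
```

View pics/scene0.png

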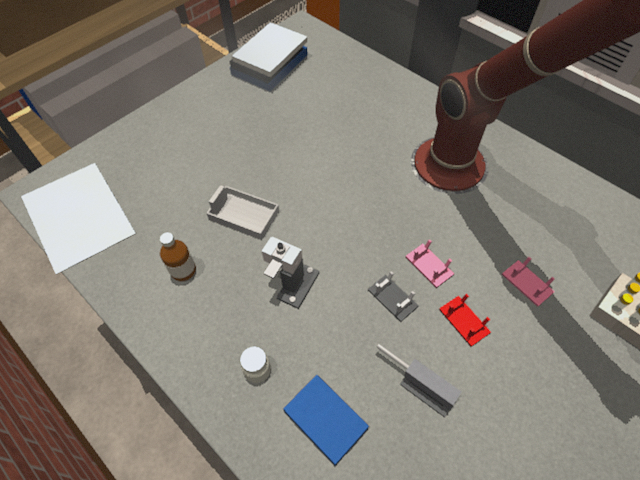

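View pics/top0.png

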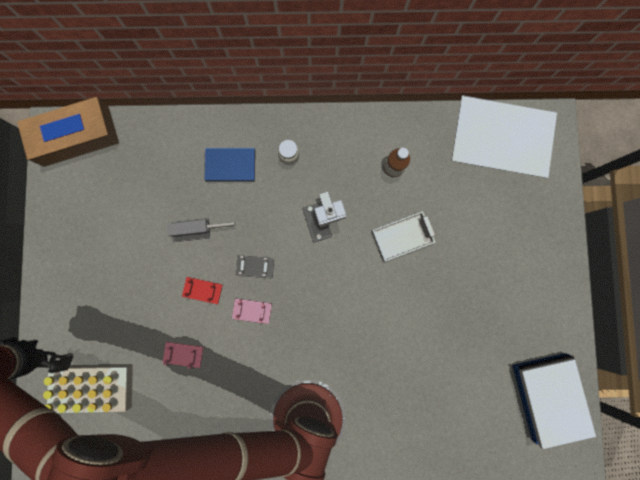

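The scene view shows the tray (243,210), hinge fixture (285,270), grey rest (393,296), sheath with shank (430,380), bottle (178,258), jar (255,363) and notebook (326,418). The top view shows them at: tray (405,236), fixture (325,212), rest (255,266), sheath (190,228). Next I'll zoom in on both.

```bash
cat > h.py <<'E'
import numpy as np, cv2
from scipy.spatial.transform import Rotation as Ro
from station import arm, snapshot, camera_info
CI={n:camera_info(n) for n in("scene","top")}
def ray(n,u,v):
    c=CI[n];R=np.array(c["R"]);t=np.array(c["t"])
    return -R.T@t, R.T@np.array([(u-c["cx"])/c["fx"],(v-c["cy"])/c["fy"],1])
def onz(n,u,v,z):
    o,d=ray(n,u,v); return o+d*(z-o[2])/d[2]
def two(a,b):  # scene px, top px
    o1,d1=ray("scene",*a);o2,d2=ray("top",*b)
    s=np.linalg.lstsq(np.c_[d1,-d2],o2-o1,rcond=None)[0]
    p,q=o1+d1*s[0],o2+d2*s[1]; return (p+q)/2,np.linalg.norm(p-q)
def proj(n,X):
    c=CI[n];p=np.array(c["R"])@X+c["t"]; return c["fx"]*p[0]/p[2]+c["cx"],c["fy"]*p[1]/p[2]+c["cy"]
E
python3 - <<'E'
import cv2
a=cv2.imread("pics/top0.png")[132:288,164:444]; cv2.imwrite("pics/topc.png",cv2.resize(a,(784,437),interpolation=cv2.INTER_CUBIC))
b=cv2.imread("pics/scene0.png")[175:415,200:470]; cv2.imwrite("pics/scenec.png",cv2.resize(b,(675,600),interpolation=cv2.INTER_CUBIC))
E
```

```text
(no output)
```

View pics/topc.png

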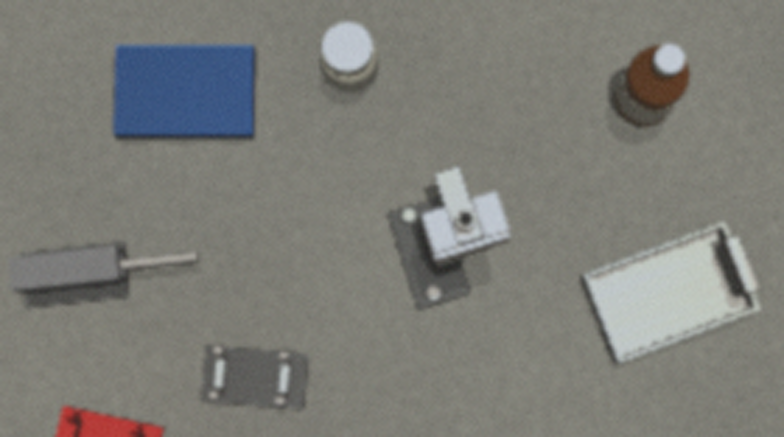

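View pics/scenec.png

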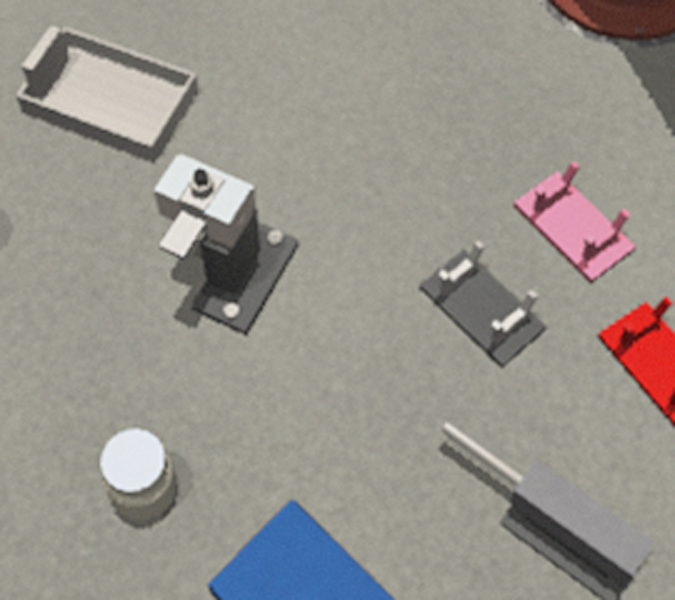

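The crops show all the corners I need: hinge block, feet, saddles, sheath, shank and tray rim. The drive direction runs right and slightly up in the top view. I'll cast rays from the corners in both views and compare.

```bash
python3 - <<'E'
from h import *
np.set_printoptions(precision=4,suppress=True)
T=lambda p:(p[0]/2.8+164-.32,p[1]/2.8+132-.32); S=lambda p:(p[0]/2.5+200-.3,p[1]/2.5+175-.3)
def rect(name,z,top,sc):
    for n,f,pts in(("top",T,top),("scene",S,sc)):
        if not pts: continue
        P=np.array([onz(n,*f(p),z)[:2] for p in pts],np.float32)
        (c,s,a)=cv2.minAreaRect(P); e=[P[1]-P[0],P[2]-P[1]]
        print(name,n,"mean",P.mean(0),"sides",[round(float(np.linalg.norm(P[(i+1)%len(P)]-P[i])),4) for i in range(len(P))],"dirs",[round(float(np.degrees(np.arctan2(d[1],d[0]))),1) for d in (P[(i+1)%len(P)]-P[i] for i in range(len(P)))])
# order: along +x-ish first
rect("hinge137",.137,[(423,214),(498,192),(508,234),(433,256)],[(256,186),(183,154),(155,190),(232,222)])
rect("fixfoot10",.010,[],[(298,240),(247,332)])
rect("rest8",.008,[(206,346),(308,353),(303,408),(201,402)],[(545,325),(463,250),(420,288),(502,365)])
rect("tray28",.028,[(585,276),(724,224),(760,308),(617,361)],[(196,75),(59,28),(20,97),(153,153)])
rect("sheath57",.057,[(15,256),(118,245),(122,278),(20,290)],[(650,545),(535,463),(513,490),(628,578)])
rect("shank38",.038,[(124,264),(196,257)],[(522,478),(447,428)])
for nm,s,t in(("button",(201,177),(466,219)),("tip",(447,428),(196,257)),("footscrewfar?",(231,310),(409,214)),("footscrew2",(275,237),(433,294))):
    print(nm,*two(S(s),T(t)))
for nm,t,z in(("jar",(348,47),.075),("bottle cap",(671,59),.150)): print(nm,onz("top",*T(t),z))
E
```

```text
hinge137 top mean [ 0.5789 -0.0699] sides [0.0762, 0.0425, 0.076, 0.0424] dirs [-74.4, -168.1, 105.5, 12.2]
hinge137 scene mean [ 0.5782 -0.0683] sides [0.0748, 0.044, 0.0766, 0.0416] dirs [-73.5, 12.7, 108.2, -165.1]Traceback (most recent call last):
  File "<stdin>", line 12, in <module>
  File "<stdin>", line 8, in rect
IndexError: index 2 is out of bounds for axis 0 with size 2
```

```bash
python3 - <<'E'
from h import *
np.set_printoptions(precision=4,suppress=True)
T=lambda p:(p[0]/2.8+164-.32,p[1]/2.8+132-.32); S=lambda p:(p[0]/2.5+200-.3,p[1]/2.5+175-.3)
def rect(name,z,top,sc):
    for n,f,pts in(("top",T,top),("scene",S,sc)):
        if not pts: continue
        P=np.array([onz(n,*f(p),z)[:2] for p in pts]); D=np.roll(P,-1,0)-P
        print(name,n,"mean",P.mean(0),"sides",np.linalg.norm(D,axis=1),"dirs",np.degrees(np.arctan2(D[:,1],D[:,0])).round(1), P[-1] if len(P)<3 else "")
rect("fixfoot10",.010,[(388,212),(418,308)],[(298,240),(247,332)])
rect("rest8",.008,[(206,346),(308,353),(303,408),(201,402)],[(545,325),(463,250),(420,288),(502,365)])
rect("tray28",.028,[(585,276),(724,224),(760,308),(617,361)],[(196,75),(59,28),(20,97),(153,153)])
rect("sheath57",.057,[(15,256),(118,245),(122,278),(20,290)],[(650,545),(535,463),(513,490),(628,578)])
rect("shank38",.038,[(124,264),(196,257)],[(522,478),(447,428)])
for nm,s,t in(("button",(201,177),(466,219)),("tip",(447,428),(196,257)),("screw1",(231,310),(409,214)),("screw2",(275,237),(433,294))):
    print(nm,*two(S(s),T(t)))
for nm,t,z in(("jar",(348,47),.075),("bottle cap",(671,59),.150)): print(nm,onz("top",*T(t),z))
E
```

```text
fixfoot10 top mean [ 0.5628 -0.007 ] sides [0.1087 0.1087] dirs [-163.7   16.3] [ 0.5106 -0.0223]
fixfoot10 scene mean [ 0.5631 -0.006 ] sides [0.1087 0.1087] dirs [  17.8 -162.2] [0.6149 0.0106]
rest8 top mean [0.4399 0.1527] sides [0.109  0.0586 0.1084 0.0597] dirs [-94.9 174.4  85.7  -5.1] 
rest8 scene mean [0.4423 0.1528] sides [0.1072 0.0602 0.1066 0.0594] dirs [-94.7  -3.4  85.7 176. ] 
tray28 top mean [ 0.5211 -0.2898] sides [0.1581 0.0963 0.1614 0.0954] dirs [ -70.4 -159.3  109.3   18.8] 
tray28 scene mean [ 0.5248 -0.288 ] sides [0.165  0.0967 0.1601 0.1051] dirs [ -69.3   25.3  107.5 -157.9] 
sheath57 top mean [0.5543 0.3377] sides [0.1068 0.0348 0.1056 0.0359] dirs [ -84.8 -172.8   95.8    9.2] 
sheath57 scene mean [0.5575 0.3426] sides [0.1092 0.0306 0.1103 0.0335] dirs [ -84.7    1.6   93.8 -176.2] 
shank38 top mean [0.5625 0.2474] sides [0.0757 0.0757] dirs [-85.4  94.6] [0.5655 0.2097]
shank38 scene mean [0.5624 0.2484] sides [0.0751 0.0751] dirs [-82.4  97.6] [0.5673 0.2112]
button [ 0.5806 -0.0699  0.156 ] 0.00042295232191737604
tip [0.566  0.2104 0.034 ] 0.00018805557591798197
screw1 [ 0.6112 -0.0143  0.0161] 0.00025714688042355403
screw2 [ 0.5255 -0.0391  0.0139] 0.0016919542575691254
jar [0.7773 0.0457 0.075 ]
bottle cap [ 0.7359 -0.273   0.15  ]
```

Both views agree to about 2–3 mm. The fixture is at about (0.580, -0.069) with a yaw of -74°, the tray at (0.523, -0.289) at -70°, the rest at (0.441, 0.153) at -94.7°, and the shank yaw is about -84.5°. Starting with the tray.

```bash
cat >> h.py <<'E'
np.set_printoptions(precision=4,suppress=True)
def quat(yaw): # tool down, jaws along yaw (deg)
    c,s=np.cos(np.radians(yaw)),np.sin(np.radians(yaw))
    return Ro.from_matrix(np.array([[0,c,s],[0,s,-c],[-1,0,0]])).as_quat()
def best(p,yaw): # grasp point -> TCP, orientation (better of the two half turns)
    tcp=np.array([p[0],p[1],p[2]+.054]); q0=arm.read_joint_positions(); o=[]
    for y in(yaw,yaw+180):
        j=arm.ik(tcp.tolist(),quat(y).tolist())
        if j is not None: o.append((abs(j[6])+.3*np.abs(np.array(j)-q0).max(),y))
    return tcp.tolist(),quat(min(o)[1]).tolist()
def mv(p,yaw): arm.movep(*best(p,yaw))
def ln(p,yaw=None,v=.15):
    if yaw is None: arm.line_to([p[0],p[1],p[2]+.054],velocity=v)
    else:
        r=Ro.from_quat(arm.read_eef_rot()); qs=[quat(yaw),quat(yaw+180)]
        q=min(qs,key=lambda q:(r.inv()*Ro.from_quat(q)).magnitude())
        arm.line_to([p[0],p[1],p[2]+.054],velocity=v,ori=q.tolist())
def stat(t=""): print(t,"t",round(arm.read_time(),2),"tcp",np.array(arm.read_tool_pos()),"F",np.array(arm.read_ft_force()).round(1),"open",round(arm.read_opening(),3),"j7",round(arm.read_joint_positions()[6],2))
FO=np.array([.580,-.069]); FY=-74.
def fx(x,y,z):
    a=np.radians(FY); u=np.array([np.cos(a),np.sin(a)]); return np.array([*(FO+x*u+y*np.array([-u[1],u[0]])),z])
def shot(n,name,x0,y0,w,h,s):
    im=snapshot(n); cv2.imwrite(f"pics/{name}_full.png",im)
    cv2.imwrite(f"pics/{name}.png",cv2.resize(im[y0:y0+h,x0:x0+w],None,fx=s,fy=s,interpolation=cv2.INTER_CUBIC))
E
python3 - <<'E'
from h import *
a=np.radians(-70); g=np.array([.523,-.289])+.073*np.array([np.cos(a),np.sin(a)])
mv([*g,.23],-70); stat("above")
ln([*g,.042],v=.2); stat("down")
arm.move_gripper(0,60); stat("grip")
shot("top","t1",290,130,190,140,4)
E
```

```text
above t 3.62 tcp [ 0.5486 -0.3568  0.2838] F [ 0.3  0.  -0.8] open 0.995 j7 0.02
down t 4.72 tcp [ 0.5484 -0.3585  0.0976] F [-0.1  0.2 -0.3] open 1.0 j7 0.17
grip t 5.37 tcp [ 0.5482 -0.358   0.0965] F [ 0.8 -0.7  2.3] open 0.156 j7 0.17
```

View pics/t1.png

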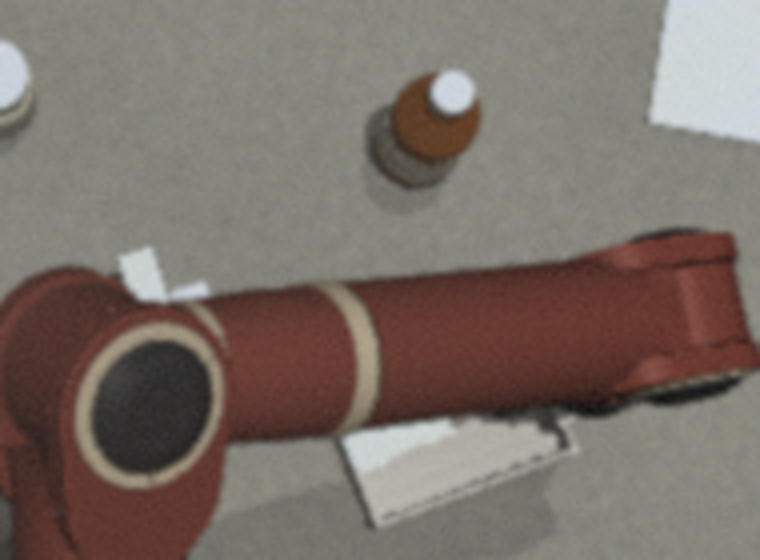

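The jaws stopped at 0.156, about 13 mm, so they hold the 14 mm bar. The arm hides the tray from above. I'll lift it and place it under the hinge.

```bash
python3 - <<'E'
from h import *
p=np.array(arm.read_tool_pos())-[0,0,.054]
ln(p+[0,0,.02]); stat("lift")
ln(fx(.185,-.03,p[2]+.02),FY,.15)
ln(fx(.161,0,p[2]+.02),v=.1); stat("over")
ln(fx(.161,0,p[2]+.001),v=.06); stat("down")
arm.move_gripper(1.0); stat("rel")
q=np.array(arm.read_tool_pos())-[0,0,.054]
ln(q+[0,0,.19],v=.25)
mv([.52,.247,.25],-84.5+90); stat("off")
shot("top","t2",160,130,290,170,2.7)
E
```

```text
lift t 5.7 tcp [ 0.5483 -0.3583  0.1168] F [-0.2 -0.3 -3.2] open 0.154 j7 0.16
over t 7.16 tcp [ 0.624  -0.2241  0.1165] F [ 0.  -0.4 -2.3] open 0.155 j7 -0.15
down t 7.62 tcp [ 0.624  -0.2238  0.0968] F [ 0.3 -0.1 -2.2] open 0.154 j7 -0.13
rel t 8.32 tcp [ 0.6244 -0.2237  0.0976] F [-0.5  0.8 -0.3] open 1.003 j7 -0.13
off t 10.98 tcp [0.5206 0.2455 0.3042] F [ 1.  -0.  -0.5] open 1.001 j7 0.29
```

View pics/t2.png

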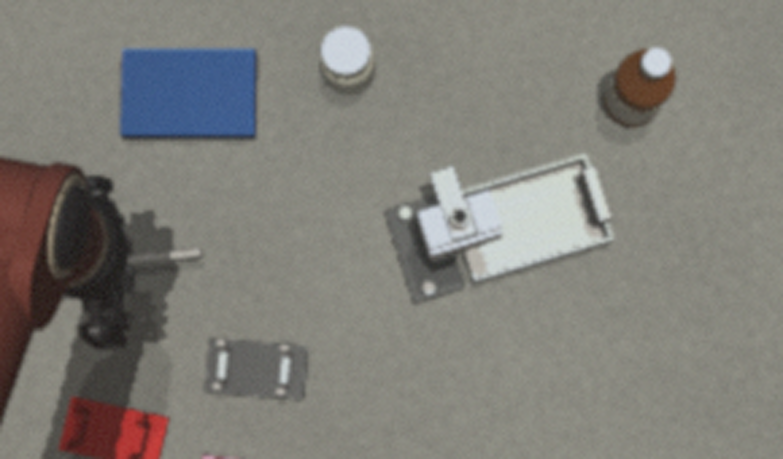

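The tray sits square under the hinge, with its far end at (600,195) in the crop and its near end hidden under the overhang. Next I'll draw the punch out by its shank.

```bash
python3 - <<'E'
from h import *
Y=-84.6; u=np.array([np.cos(np.radians(Y)),np.sin(np.radians(Y)),0])
s=np.array([.566,.2104,.038])-.045*u
arm.move_gripper(.6)
mv([s[0],s[1],.15],Y+90); ln(s,v=.15); stat("down")
arm.move_gripper(0,100); stat("grip")
ln(s+.05*u,v=.1); stat("mid")
ln(s+.125*u,v=.12); stat("out")
ln(s+.125*u+[0,0,.10],v=.2); stat("up")
shot("top","t3",160,130,240,170,3.2)
shot("scene","s3",340,220,160,180,3.2)
E
```

```text
down t 12.88 tcp [0.5626 0.2551 0.0933] F [1.2 0.4 0.3] open 0.599 j7 0.47
grip t 13.36 tcp [0.5622 0.2553 0.0926] F [ 2.2 -0.2  2.6] open 0.075 j7 0.47
mid t 14.01 tcp [0.5666 0.2046 0.0919] F [ 0.4 -1.9  1.5] open 0.08 j7 0.57
out t 14.78 tcp [0.5733 0.1321 0.0915] F [-0.5  0.7 -1.3] open 0.077 j7 0.71
up t 15.43 tcp [0.5727 0.1318 0.191 ] F [-0.2  0.8 -2.3] open 0.083 j7 0.6
```

View pics/s3.png

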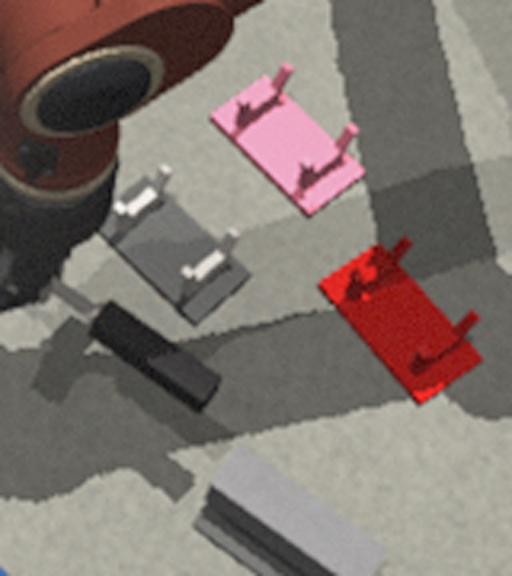

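The punch is out and held level, with its handle centred near (155,358) in the crop. I'll check that against the expected pose and then lay it in the rest.

```bash
python3 - <<'E'
from h import *
Y=-84.6; u=np.array([np.cos(np.radians(Y)),np.sin(np.radians(Y)),0])
g=np.array(arm.read_tool_pos())-[0,0,.054]; c=g-.0925*u
print("pred back/front top-edge centre, crop px:",[(np.array(proj("scene",c+k*u+[0,0,.011]))-[340,220])*3.2+1.1 for k in(-.0425,.0425)])
print("top crop:",[(np.array(proj("top",c+k*u+[0,0,.011]))-[160,130])*3.2+1.1 for k in(-.0425,.0425)])
im=cv2.imread("pics/t3_full.png"); m=(im.max(2)<45).astype(np.uint8)
n,l,st,ce=cv2.connectedComponentsWithStats(m)
for i in range(1,n):
    if st[i,4]>150 and st[i,1]>100: print(st[i],ce[i])
E
```

```text
pred back/front top-edge centre, crop px: [array([217.5454, 391.6458]), array([102.6365, 311.3504])]
top crop: [array([146.9891, 289.7371]), array([247.5471, 278.6239])]
[   0  120   26  236 3362] [  8.6865 237.6969]
[583 150  57  33 536] [611.1903 166.181 ]
[ 586  208   35  166 3372] [602.7028 291.2052]
[124 322  26  40 485] [137.1608 339.1155]
[517 354  56  16 293] [543.2696 360.9147]
[513 365  22  77 211] [523.1896 401.654 ]
[601 403  39  25 361] [620.1939 414.723 ]
[311 416  26  29 267] [323.7341 429.1685]
```

View pics/t3.png

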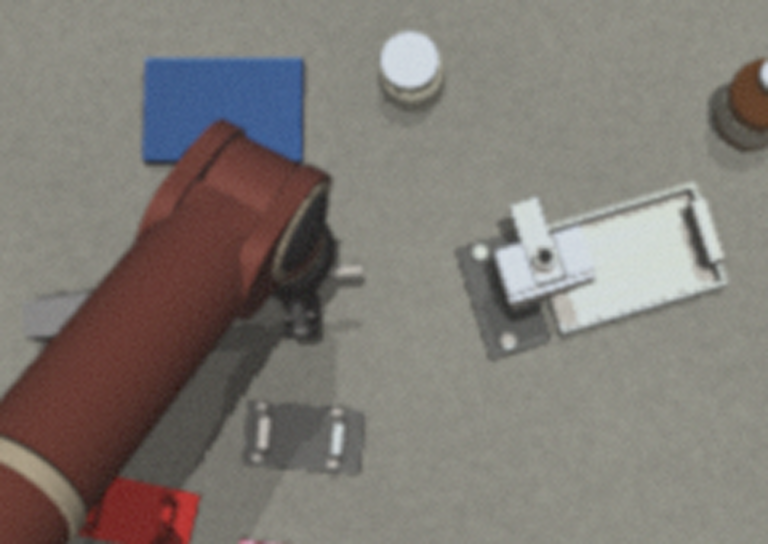

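The predicted handle position matches the picture. The handle's back edge falls at (217,392) and its front edge at (100,312). I'll refine the rest position from the saddles and lay the punch down.

```bash
python3 - <<'E'
from h import *
tp=[np.array(p)/3.2+[160-.3,130-.3] for p in((263,433),(337,438))]; sp=[np.array(p)/3.2+[340-.3,220-.3] for p in((138,203),(210,262))]
a=[onz("top",*p,.030)[:2] for p in tp]; b=[onz("scene",*p,.030)[:2] for p in sp]
print("saddles top",a,np.mean(a,0),"scene",b,np.mean(b,0))
RY=-94.5; u=np.array([np.cos(np.radians(RY)),np.sin(np.radians(RY)),0]); R0=np.array([.441,.153,0])
g=R0+.0925*u
ln([*g[:2],.13],RY+90,.15); stat("above rest")
ln([*g[:2],.043],v=.1); stat("down")
arm.move_gripper(.4,60); arm.pause(.2); stat("released")
ln([*g[:2],.16],v=.2)
ln([g[0]+.08,g[1]-.12,.25],v=.3); stat("away")
shot("top","t4",210,230,90,70,6)
shot("scene","s4",340,220,120,120,4)
i=cv2.imread("pics/t4.png");j=cv2.imread("pics/s4.png")
H=max(i.shape[0],j.shape[0]); pad=lambda k:cv2.copyMakeBorder(k,0,H-k.shape[0],0,0,cv2.BORDER_CONSTANT)
c=np.hstack([pad(i),pad(j)]); print(c.shape); cv2.imwrite("pics/c4.png",cv2.resize(c,None,fx=.75,fy=.75))
E
```

```text
saddles top [array([0.4435, 0.1869]), array([0.4377, 0.1193])] [0.4406 0.1531] scene [array([0.4396, 0.1182]), array([0.4407, 0.1864])] [0.4401 0.1523]
above rest t 16.73 tcp [0.4347 0.0611 0.1841] F [ 0.8  0.4 -1. ] open 0.079 j7 0.73
down t 17.74 tcp [0.4341 0.0607 0.0973] F [ 0.4 -1.1 -0.9] open 0.081 j7 0.94
released t 18.32 tcp [0.4338 0.0608 0.0971] F [-0.   0.4  0.9] open 0.4 j7 0.94
away t 19.77 tcp [ 0.5127 -0.0581  0.3022] F [-0.6  1.5 -0.5] open 0.404 j7 0.7
(480, 1020, 3)
```

View pics/c4.png

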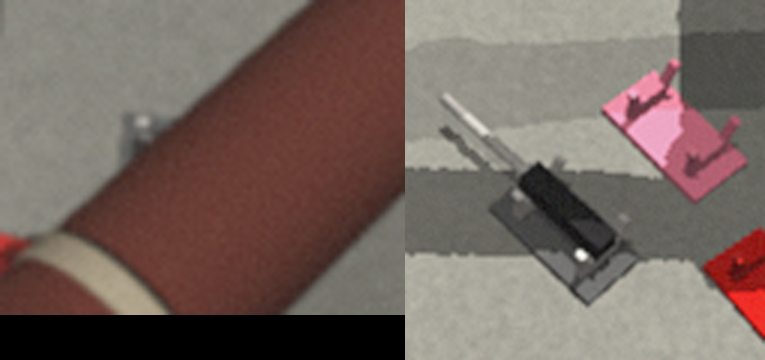

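The punch lies in the saddles with its tip up-left in the scene panel at about (445,96), handle between the saddles. Next I'll grip the handle and take it to the pre-insertion pose.

```bash
python3 - <<'E'
from h import *
RY=-94.5; u=np.array([np.cos(np.radians(RY)),np.sin(np.radians(RY)),0]); R0=np.array([.441,.153,0])
t=onz("scene",(445-405)/3+340-.3,96/3+220-.3,.041); d=t-R0
print("tip",t,"along",d@u,"across",d@[-u[1],u[0],0])
arm.move_gripper(.65)
mv([*R0[:2],.20],RY+90); ln([*R0[:2],.041],v=.15); stat("down")
arm.move_gripper(0,110); stat("grip"); z0=arm.read_tool_pos()[2]-.054
ln([*R0[:2],.20],v=.2); stat("up")
ln(fx(-.215,0,.20),FY+90,.15); ln(fx(-.2055,0,.115+(z0-.041)),FY+90,.12); stat("pre"); print("z0",z0, "want",fx(-.2055,0,.115))
shot("top","t5",220,170,150,100,5)
shot("scene","s5",240,220,150,100,5)
E
```

```text
tip [0.4283 0.0134 0.041 ] along 0.14012720504619033 across -0.0016614434354031303
down t 22.33 tcp [0.4415 0.1527 0.0955] F [ 0.6 -0.2 -0.2] open 0.645 j7 0.69
grip t 22.74 tcp [0.4413 0.1531 0.0958] F [-1.1  0.4  6.1] open 0.236 j7 0.69
up t 23.68 tcp [0.4401 0.1533 0.2528] F [-0.1  0.5 -1.6] open 0.238 j7 0.39
pre t 25.23 tcp [0.5238 0.1285 0.1704] F [ 0.2  1.3 -1. ] open 0.237 j7 0.81
z0 0.04179734045788611 want [0.5234 0.1285 0.115 ]
```

View pics/s5.png

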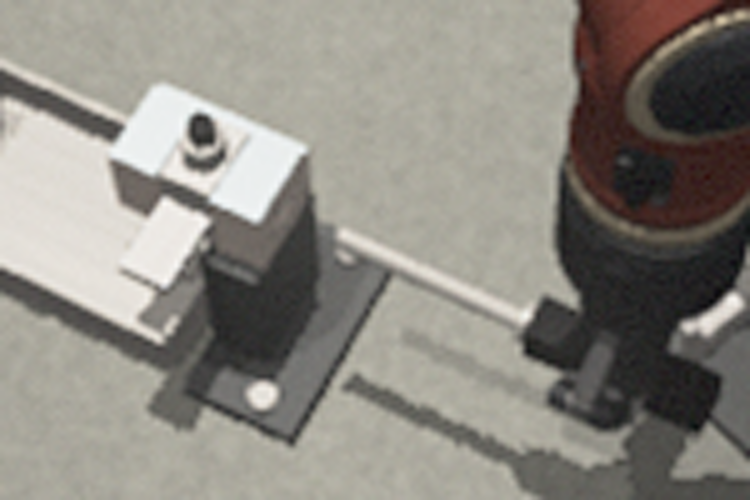

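View pics/t5.png

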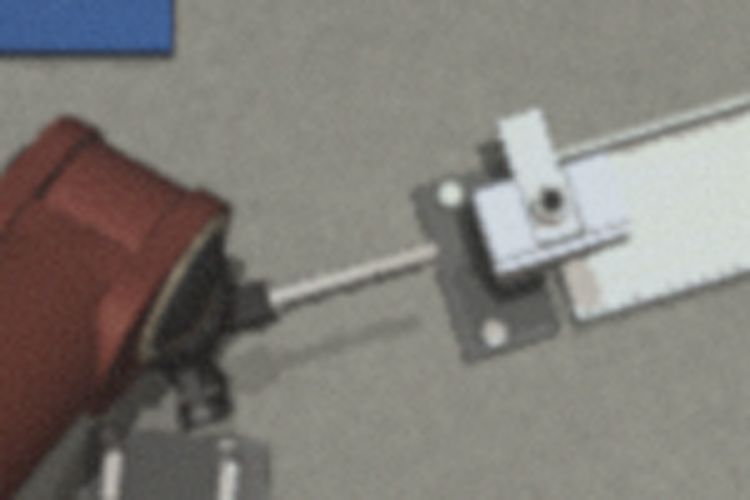

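The shank is lined up with the hinge in both views. Its tip is at (338,233) in the scene crop and (436,249) in the top crop, about 30 mm short of the entry mouth. I'll compute the tip-to-bore offset within each camera so that calibration errors cancel.

```bash
python3 - <<'E'
from h import *
T=lambda p:np.array(p)/5+[220-.4,170-.4]; S=lambda p:np.array(p)/5+[240-.4,220-.4]
a=np.radians(FY);u=np.array([np.cos(a),np.sin(a)]);v=np.array([-u[1],u[0]])
ff=lambda P:np.array([(P[:2]-FO)@u,(P[:2]-FO)@v,*P[2:]])
for n,s,t in(("tip",(338,233),(436,249)),("button top",(202,124),(551,200)),("entry +y corner",(258,222),(475,195)),("exit +y corner",(110,157),(608,153)),("screw+y",(262,395),(450,193)),("screw-y",(346,256),(494,332))):
    P,e=two(S(s),T(t)); print(n,ff(P),"gap",round(e,4))
for nm,f,cn,tipz,pts in(("top",T,"top",.115,[(475,195),(608,153),(628,232),(497,270)]),("scene",S,"scene",.115,[(258,222),(110,157),(160,84),(308,152)])):
    print(nm,"hinge",[ff(onz(cn,*f(p),.137)[:2]) for p in pts])
print("tip top",ff(onz("top",*T((436,249)),.115)),"tip scene",ff(onz("scene",*S((338,233)),.115)))
# shank axis by brightness ridge in top view
g=cv2.imread("pics/t5_full.png").mean(2); A,B=T((280,297)),T((430,251)); P=[]
for c in range(int(A[0])+1,int(B[0])):
    r=A[1]+(B[1]-A[1])*(c-A[0])/(B[0]-A[0]); rr=np.arange(int(r)-3,int(r)+5); w=np.clip(g[rr,c]-np.median(g[int(r)-8:int(r)+9,c])-8,0,None)
    if w.sum()>0: P.append(ff(onz("top",c,(rr*w).sum()/w.sum(),.115)[:2]))
P=np.array(P); print("axis y vs x fit",np.polyfit(P[:,0],P[:,1],1), "at mouth", np.polyval(np.polyfit(P[:,0],P[:,1],1),-.038),len(P))
E
```

```text
tip [-0.0648 -0.0001  0.1173] gap 0.0011
button top [0.0002 0.0006 0.1614] gap 0.001
entry +y corner [-0.0364  0.0195  0.1348] gap 0.0008
exit +y corner [0.0395 0.0205 0.1333] gap 0.0006
screw+y [-0.0442  0.045   0.0166] gap 0.0005
screw-y [-0.0426 -0.0418  0.0101] gap 0.0021
top hinge [array([-0.0369,  0.019 ]), array([0.0393, 0.02  ]), array([ 0.0367, -0.0248]), array([-0.0375, -0.0239])]
scene hinge [array([-0.0368,  0.0207]), array([0.0377, 0.0221]), array([ 0.0378, -0.021 ]), array([-0.0388, -0.0203])]
tip top [-0.0652  0.0001  0.115 ] tip scene [-0.0636 -0.001   0.115 ]
axis y vs x fit [-0.0039  0.0006] at mouth 0.0007593791216111271 29
```

The tip is laterally on axis (≤1 mm), and the height is right from the kinematics and within 2 mm in the images. I'll insert in small force-checked steps.

```bash
python3 - <<'E'
from h import *
u=fx(1,0,0)[:2]-FO; w=np.array([-u[1],u[0]])
f0=np.mean([arm.read_ft_force() for _ in range(3)],0)
Z=.1150
for tip in [-.060,-.050,-.044,-.040,-.037,-.034,-.031,-.028,-.024,-.018]:
    ln(fx(tip-.140,0,Z),v=.04)
    f=np.array(arm.read_ft_force())-f0; p=np.array(arm.read_tool_pos())
    print("tip",tip,"axial",round(f[:2]@u,1),"lat",round(f[:2]@w,1),"z",round(f[2],1),"err",((p[:2]-FO)@u-(tip-.140)).round(4),((p[:2]-FO)@w).round(4),(p[2]-.054-Z).round(4))
    if abs(f[:2]@u)>16 or abs(f[2])>10 or abs(f[:2]@w)>10: print("STOP"); break
stat()
E
```

```text
tip -0.06 axial 0.6 lat -0.9 z 1.3 err 0.0005 0.0 0.0003
tip -0.05 axial -0.8 lat -1.6 z -0.4 err 0.0005 -0.0 0.0001
tip -0.044 axial -1.0 lat -1.0 z 0.7 err 0.0004 -0.0 0.0001
tip -0.04 axial -0.0 lat -1.9 z 0.3 err 0.0004 -0.0 0.0001
tip -0.037 axial -0.4 lat -1.6 z 0.4 err 0.0003 -0.0 0.0
tip -0.034 axial -1.0 lat -2.1 z 0.8 err 0.0001 -0.0 0.0
tip -0.031 axial -3.9 lat -1.2 z 0.3 err -0.001 0.0001 -0.0001
tip -0.028 axial -4.8 lat -1.0 z 0.4 err -0.0005 0.0001 -0.0001
tip -0.024 axial -1.7 lat -1.8 z -0.9 err 0.0006 0.0001 0.0
tip -0.018 axial -1.8 lat -0.8 z -0.2 err 0.0008 -0.0 0.0
 t 28.12 tcp [0.5367 0.0821 0.169 ] F [ 0.2  1.2 -2. ] open 0.238 j7 0.89
```

The tip went in cleanly and met the pin near -33 mm, with the force well under the limit. Now driving right through.

```bash
python3 - <<'E'
from h import *
u=fx(1,0,0)[:2]-FO; w=np.array([-u[1],u[0]]); Z=.1150
for tip in [-.006,.006,.018,.028,.034,.038,.041,.043]:
    ln(fx(tip-.140,0,Z),v=.04)
    f=np.array(arm.read_ft_force()); p=np.array(arm.read_tool_pos())
    print("tip",tip,"axial",round(f[:2]@u,1),"lat",round(f[:2]@w,1),"z",round(f[2],1),"err",((p[:2]-FO)@u-(tip-.140)).round(4))
    if abs(f[:2]@u)>25 or abs(f[2])>15: print("STOP"); break
arm.pause(.3); stat()
t=snapshot("top"); cv2.imwrite("pics/t6_full.png",t); s=snapshot("scene"); cv2.imwrite("pics/s6_full.png",s)
a=cv2.resize(t[165:265,300:420],None,fx=3.3,fy=3.3,interpolation=cv2.INTER_CUBIC); b=cv2.resize(s[180:280,200:320],None,fx=3.3,fy=3.3,interpolation=cv2.INTER_CUBIC)
cv2.imwrite("pics/c6.png",np.hstack([a,b])); print(np.hstack([a,b]).shape)
# pin visible in the tray? change against the earlier top view
old=cv2.imread("pics/t5_full.png"); d=cv2.absdiff(t,old).max(2)
m=(d>25).astype(np.uint8); m[:, :345]=0; m[:165]=0; m[270:]=0
n,l,st,ce=cv2.connectedComponentsWithStats(m)
print([(st[i].tolist(),ce[i].round(1).tolist()) for i in range(1,n) if st[i,4]>5])
E
```

```text
tip -0.006 axial -2.3 lat 0.0 z -1.9 err 0.0006
tip 0.006 axial 0.2 lat 0.2 z -1.3 err 0.0013
tip 0.018 axial -0.1 lat -0.2 z -1.7 err 0.0006
tip 0.028 axial -0.2 lat 0.2 z -1.7 err 0.0006
tip 0.034 axial -0.3 lat -0.1 z -1.9 err 0.0006
tip 0.038 axial -0.7 lat 0.6 z -2.6 err 0.0004
tip 0.041 axial -0.3 lat -0.7 z -1.9 err 0.0003
tip 0.043 axial -0.3 lat -0.1 z -1.6 err 0.0001
 t 31.23 tcp [0.5533 0.0243 0.169 ] F [ 0.3  0.6 -1.8] open 0.237 j7 0.98
(330, 792, 3)
[([353, 206, 23, 9, 107], [363.6, 210.2]), ([375, 206, 3, 3, 6], [376.3, 206.7])]
```

The top view shows a new 23-pixel-long object at (364,210). I'll triangulate it with the scene view to tell a fallen pin from one still protruding.

```bash
python3 - <<'E'
from h import *
a=np.radians(FY);u=np.array([np.cos(a),np.sin(a)]);v=np.array([-u[1],u[0]])
d=cv2.absdiff(cv2.imread("pics/s6_full.png"),cv2.imread("pics/s5_full.png")).max(2)
m=(d>25).astype(np.uint8); m[:,300:]=0; m[:,:190]=0
n,l,st,ce=cv2.connectedComponentsWithStats(m)
for i in range(1,n):
    if st[i,4]>5:
        P,e=two(ce[i],(363.6,210.2)); print(st[i],ce[i],P,"fixture",(P[:2]-FO)@u,(P[:2]-FO)@v,"gap",e)
E
```

```text
[293 165   7  53 232] [297.0129 187.9741] [ 0.5317 -0.1117  0.2892] fixture 0.027687951165960376 -0.058194392186420016 gap 0.07856516026820466
[235 247  25  20 107] [245.785 257.215] [ 0.6063 -0.1794  0.0087] fixture 0.1133899517557939 -0.005163599339617809 gap 0.008196697593343728
[296 260   4   8  16] [298.125 262.875] [ 0.5662 -0.1213  0.0329] fixture 0.04643971164802928 -0.027648377665724148 gap 0.12162984419978082
```

View pics/c6.png

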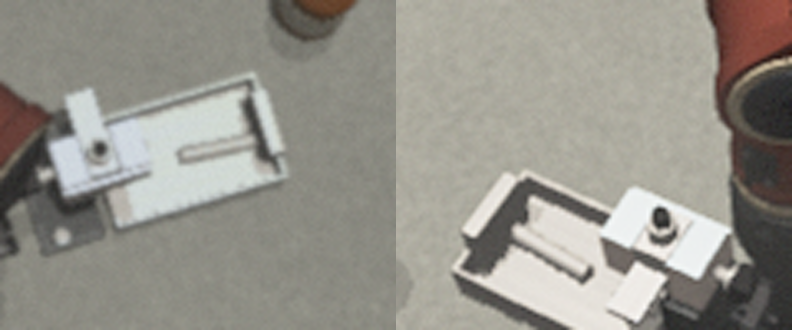

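The pin lies in the tray in both views, at (215,148) on the left and (552,252) on the right. Now I'll retract and put the punch back.

```bash
python3 - <<'E'
from h import *
RY=-94.5; R0=np.array([.441,.153])
ln(fx(-.2055,0,.115),v=.1); stat("out")
ln(fx(-.215,0,.20),v=.15); ln([*R0,.20],RY+90,.15); ln([*R0,.055],v=.12); ln([*R0,.0425],v=.05); stat("down")
arm.move_gripper(.5,60); arm.pause(.2); stat("rel")
ln([*R0,.20],v=.15); arm.move_j([-1.226,0.615,-0.013,1.423,0.008,1.103,-0.04]); stat("home")
t=snapshot("top"); s=snapshot("scene"); cv2.imwrite("pics/t7_full.png",t); cv2.imwrite("pics/s7_full.png",s)
u=np.array([np.cos(np.radians(RY)),np.sin(np.radians(RY)),0])
for n,im in(("top",t),("scene",s)):
    # expected handle region: dark mask near it
    c=proj(n,np.array([*R0,.052])); m=np.zeros(im.shape[:2],np.uint8); cv2.circle(m,tuple(int(round(k)) for k in c),26,1,-1)
    m&=(im.max(2)<48).astype(np.uint8)
    cn=max(cv2.findContours(m,0,2)[0],key=cv2.contourArea); r=cv2.minAreaRect(cn); b=cv2.boxPoints(r)
    P=np.array([onz(n,*q,.052)[:2] for q in b]); print(n,"handle centre",P.mean(0)-R0,"sides",np.linalg.norm(np.diff(P,axis=0),axis=1),"dirs",[np.degrees(np.arctan2(*(d[::-1]))).round(1) for d in np.diff(P,axis=0)])
# bystanders, tray, pin: change vs start / drive
for nm,(x,y,w,h) in dict(notebook=(200,140,60,45),jar=(272,132,34,36),bottle=(378,140,38,42)).items():
    print(nm,"max change top",cv2.absdiff(cv2.blur(t,(3,3)),cv2.blur(cv2.imread("pics/top0.png"),(3,3)))[y:y+h,x:x+w].max())
print("tray/pin",(cv2.absdiff(t,cv2.imread("pics/t6_full.png"))[180:250,345:415].max(2)>25).sum(),"px changed")
E
```

```text
out t 32.56 tcp [0.5236 0.1275 0.1692] F [ 0.4  0.1 -1.5] open 0.238 j7 0.81
down t 35.73 tcp [0.4408 0.153  0.0962] F [ 0.8  0.3 -2.1] open 0.241 j7 0.68
rel t 36.27 tcp [0.441  0.153  0.0965] F [ 0.4 -0.5 -0.3] open 0.495 j7 0.68
home t 39.28 tcp [0.2374 0.6048 0.3033] F [ 0.3 -0.8  0.4] open 0.499 j7 -0.04Traceback (most recent call last):
  File "<stdin>", line 13, in <module>
ValueError: max() iterable argument is empty
```

```bash
python3 - <<'E'
from h import *
RY=-94.5; R0=np.array([.441,.153]); u=np.array([np.cos(np.radians(RY)),np.sin(np.radians(RY))])
t,s,t0=[cv2.imread(f"pics/{k}.png") for k in("t7_full","s7_full","top0")]
for n,im in(("top",t),("scene",s)):
    c=proj(n,np.array([*R0,.052])); x,y=map(round,c); ii=im.max(2); w=ii[y-25:y+26,x-25:x+26]
    print(n,"centre px",np.round(c,1),"min/centre level",w.min(),ii[y,x])
    m=np.zeros(ii.shape,np.uint8); cv2.circle(m,(x,y),26,1,-1); m&=(ii<int(ii[y-1:y+2,x-1:x+2].mean())+14).astype(np.uint8)
    k,l,st,ce=cv2.connectedComponentsWithStats(m); q=l[y,x]; r=cv2.minAreaRect(np.argwhere(l==q)[:,::-1].astype(np.float32))
    P=np.array([onz(n,*p,.052)[:2] for p in cv2.boxPoints(r)]); d=P.mean(0)-R0; D=np.diff(P,axis=0)
    print("  along/across",d@u,d@[-u[1],u[0]],"sides",np.linalg.norm(D,axis=1),"dirs",np.degrees(np.arctan2(D[:,1],D[:,0])).round(1))
for nm,(x,y,w,h) in dict(notebook=(200,140,60,45),jar=(272,132,34,36),bottle=(378,140,38,42)).items():
    print(nm,"changed px",(cv2.absdiff(cv2.blur(t,(3,3)),cv2.blur(t0,(3,3)))[y:y+h,x:x+w].max(2)>20).sum())
print("tray/pin",(cv2.absdiff(t,cv2.imread("pics/t6_full.png"))[180:250,345:415].max(2)>25).sum(),"px changed")
E
```

```text
top centre px [252.5 265.3] min/centre level 51 60
  along/across 0.003158464548232131 -0.0018332721825447646 sides [0.0835 0.023  0.0834] dirs [-91.  179.6  89. ]
scene centre px [395.1 288.4] min/centre level 13 51
  along/across -0.0031320137940319833 0.010004710976487573 sides [0.0421 0.0941 0.0405] dirs [-178.7   84.    -0.6]
notebook changed px 0
jar changed px 0
bottle changed px 0
tray/pin 3 px changed
```

```bash
python3 -c "
from station import arm,ticket
print(arm.read_time()); ticket.finish_job()"
```

```text
39.3833
the job is handed in; nothing more can be done
```

The job is done and handed in at 39.4 s of the 72 s limit. `finish_job` gives no verdict, so the result below rests on my own checks.

I set the tray under the hinge's exit end and drew the punch from its sheath by the shank. I laid it in the grey rest, let go, and took it again by the handle. With force-checked steps I drove the tip 5 mm past the exit mouth by my own estimate, and the highest axial force read was about 5 N. Then I put the punch back in the rest and moved the arm clear.

**Last checks:**
- **Pin and tray:** the pin was seen in the tray in both views after the drive. The tray and pin area was unchanged in the final top picture (3 pixels differ).
- **Bystanders:** the bottle, jar and notebook show no changed pixels against the start.
- **Punch in the rest:** the top view puts the handle centre 3 mm along and 2 mm across from the rest's centre, and about 3.5° off its axis.

**What disagreed or was not checked:**
- The scene view put the handle 10 mm across, close to the 12 mm limit. Its mask measured 41 mm wide against the handle's 22 mm, so it took in the side face and shadow. I relied on the top view.
- My first handle mask found nothing in the top view, so I reran it with an adapted threshold.
- I did not measure the punch's final height separately. It was released at the height it was picked up from.
- During the drive the tip's height measured about 2 mm high in the pictures, compared with the arm's own reading. I used the arm's reading, and the tip went in without touching.
- The force readings while driving (0–5 N, mostly taken with the arm stopped) were lower than the stated 6–12 N.

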